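# Cover the finished brooches and hang up the cleaning basket

### The arm

A 6-joint arm with a two-finger parallel gripper is mounted at the origin on the work surface. World frame = base frame: x ahead of the robot, y to its left, z up, the work surface at z = 0. Lengths are in m, angles in degrees, forces in N, time in s.
With the tool pointing down it reaches from about 0.4 to 0.825 m from the base axis. Payload 7 kg.
Tool frame: the origin (TCP) lies at the very end of the fingers, on their centre line; the grasp point (between the pads) lies 19 mm behind it; z points along the fingers, y is the line along which they close (so a half turn about z gives the same grasp; the last joint's range is limited). The gripper opens to 88 mm and grips with 3 to 60 N. Pads are 19 mm wide; open, the fingers measure 130 mm over their backs; the gripper's body (78 mm by 193 mm) begins 47 mm behind the grasp point.
Start: joints at [86.35, 20.546, 0.682, 0, -70.136, -16.507], TCP at [0.233, 0.634, 0.227] pointing down, gripper open.
Joint ranges: [-176.03, 176.03], [-82.01, 121.73], [-58.28, 71.71], [-173.87, 95.51], [-174.79, -0.11], [-173.66, 173.66]. Speed limits (degrees/s): [136.94, 136.94, 172.46, 180, 180, 180].

### API

Orientations are given as [roll, pitch, yaw] about the fixed x, y, z axes, in that order (R = Rz(yaw) Ry(pitch) Rx(roll)).
In Python, from plant import get_state, imaging, r, finder gives the robot as it stands.
- The arm moves only by the shell command python3 -m handwheel 'ROWS' [FORCE]. ROWS is JSON, a list of rows, each a list of 5 numbers: the closure, from 0 (fully open) to 1 (shut), then the shift along the world's x, y, z in cm, then the turn about the world's z in degrees. A call has 1 to 8 rows; each row is the pose to reach, as a shift and turn from the pose commanded when the call began; what a row does not reach only later rows make up. A row lasts 1/8 s, in which the tool goes at most 62.5 mm and 10.7 degrees, less where a joint would pass 70% of its speed; a pose out of reach is approached as far as the arm can. A call with a gripper value outside its range is refused whole. The fingers move at their own pace and stop on an object; FORCE is the grip in N (left out, the last holds). Time passes only in rows, so rows that repeat a pose let the fingers close. It gives the time, the measured TCP pose, the force, the opening and the grip force at its end, in the units of the state.
- get_state(): the state, without advancing time (a new reading comes with each control period).
- imaging.capture(name): name is "scene" or "top" or "wrist"; returns (picture, depth): 480x640x3 uint8, red, green, blue; 480x640 float32, m along the optical axis (not along the pixel's ray), 0 where there is no reading.
- imaging.get_calibration(name): a dict with "fx", "fy", "cx", "cy" (pixels), "rvec" (rotation vector, rad) and "tvec" (3), from world to camera coordinates, as OpenCV has them; the wrist camera has in their place "hand_eye" (4x4, takes a point from camera to tool coordinates, whose origin is the TCP and whose axes are the flange's). Camera axes: x right, y down, z forward; pixel columns grow to the right and rows downward; lengths in m; the calibration is good to about 2 mm. The wrist camera is an equidistant fisheye: a pixel r from the principal point sees the ray r / f radians off the axis. A picture is of the moment at which its call begins: read the wrist's pose just before it. get_calibration takes no time and is no camera call.
- r.close_job(): hands the job in; it is judged then, once.
Trained networks look in the newest picture that a camera, given by its name, has taken for a name from the list of things; names that differ only in an ending like _2 or _b are one class to them, and where a whole thing is asked for, a point or a joint stands for the part that bears it (a point fixed in the world has none). Each returns a list of dicts, best first, with "p" (0 to 1); they miss things now and then, are a little off and sometimes report something else, mostly with a low value. They report only what shows in the picture. A call takes as long as a camera call. They do not tell look-alikes from the thing itself.
- finder.cut_out(camera, query): "region" (480x640 bool, what is visible of it) and "pixel" ([column, row] in pixels, amid what is visible of it).
The state is a dict: "time_s": time; "joints": joint angles; "qd": joint speeds; "joint_torque": joint torques, N m; "tcp_pos": TCP position; "eef_rot": TCP orientation; "contact_force": force on the tool from outside, world axes, zero at the start; "moment": the same for the moment, N m; "gripper_width": finger opening in m; "gripper_force": force on a finger pad.
Only numpy, scipy, OpenCV 4.12 (cv2) and the standard library are available. Lean on these libraries where they do the work, as an engineer would, in place of code of your own. Each camera call takes 0.05 s, during which the arm holds its last target. There are 200 camera calls.

### The job

Put all the finished bar brooches lying on the felt mat away in the glass dish against the dust: raise the dish's lid edge-first, tipping up one side until that side is just clear while the opposite side is still down on the dish, then take the lid off, keeping it low over the bench (well under 10 cm) and the right way up; when all the brooches lie flat in the dish, set the lid back centred and sitting flat all round. Hang the empty wire basket by its handle bar on the hook of the drip stand, so that it hangs still and free of the bench, and leave the mallet, the jar and the steel block alone.

Things in the scene. Friction and masses are not known exactly. Their poses are not given: they have to be found in the camera images.
- dish: Loose shallow round clear-glass dish (petri type), 160 mm outer diameter, 26 mm high, wall and floor 4 mm thick, so the inside is 152 mm across and 22 mm deep; 0.42 kg. Origin: centre of the underside, z up. It stands on the bench with its lid on.
- lid: Loose shallow round clear-glass lid overlapping the dish, 174 mm outer diameter, 0.30 kg: plate 4 mm thick, skirt 3 mm thick, 12 mm deep, 168 mm across inside (4 mm play all round on the dish). Origin: on the axis in the plane of the skirt's lower edge, z up; plate from z = 12 to 16 mm, knob above. Seated, its plate rests on the dish's rim and its origin is 14 mm above the dish's; laid skirt-down, at bench height.
- lid_knob (a point): Centre of the lid's round black plastic knob, 24 mm diameter, 22 mm high, in the middle of the lid: from 16 to 38 mm above the lid's origin, this point at 30 mm.
- mat: Thin grey felt drying mat fixed on the bench, 280 x 180 x 3 mm, long side along its x. Origin: centre of its underside.
- stand: Fixed steel drip stand: round foot 124 mm in diameter, 16 mm high, 12 mm post at its origin up to 212 mm, and one upturned hook of 8 mm rod pointing along the stand's -x (roughly towards the robot). From the post the rod falls slightly to the seat, 55 to 78 mm out, then turns up to the tip, 94 mm out. Origin: centre of the foot's underside, z up.
- hook_seat (a point): Where a bar rests on the hook: top of the rod at its low part, 68 mm out from the post axis along the stand's -x, 201 mm above the bench.
- hook_tip (a point): Top of the hook's upturned tip, 94 mm out from the post axis, 225 mm above the bench (24 mm higher than the seat).
- basket: Loose empty round wire basket, 90 mm diameter, 46 mm high, 0.16 kg, standing on the bench, with a stiff fixed bail: two 6 mm wire uprights at y = +45 and -45 mm lean in at the top to a straight black grip bar, 10 mm diameter, 80 mm long, along the basket's y, its axis 130 mm above the underside. The opening under the bar is 79 mm high and about 84 mm wide. Origin: centre of the underside, z up.
- basket_bar (a point): Middle of the basket's grip bar, on the bar's axis, 130 mm above the basket's origin.
- mallet: Bystander: wooden mallet lying on the bench, head 85 mm long and 48 mm in diameter (origin under the head's centre), handle 170 mm along its y.
- jar: Bystander: closed amber glass jar, 60 mm diameter, 95 mm high. Origin: centre of the underside.
- block: Bystander: steel bench block, 75 x 75 x 22 mm. Origin: centre of the underside.
- brooch0: Loose finished bar brooch, starting on the mat (may be absent): silver bar 60 mm long (its x) x 16 mm wide (its y) x 11 mm high with three amber domed stones on top rising to 15 mm (stones look only, not felt); 0.05 kg. Origin: centre of the underside, z up.
- brooch1: Loose finished bar brooch, starting on the mat (may be absent): silver bar 60 mm long (its x) x 16 mm wide (its y) x 11 mm high with three amber domed stones on top rising to 15 mm (stones look only, not felt); 0.05 kg. Origin: centre of the underside, z up.
- brooch2: Loose finished bar brooch, starting on the mat (may be absent): silver bar 60 mm long (its x) x 16 mm wide (its y) x 11 mm high with three amber domed stones on top rising to 15 mm (stones look only, not felt); 0.05 kg. Origin: centre of the underside, z up.
Things that resemble listed ones, but are neither listed nor needed, are in the scene too. What is meant by the stand is not turquoise, and is the smaller of those in its own colour.

How it is judged (in metres and radians):
On the way, in this order (a step that is already met when the one before it is completed fails the run):
1. the lid is raised edge-first: tipped by more than 0.065 rad while its centre has risen less than 30 mm, still over the dish (angle between lid's own z axis and vertical between 0.065 and 0.6 rad and height (world z) of lid between 0.014 and 0.044 m and horizontal distance between lid and dish below 0.03 m), for 0.1 s.
2. the lid is off and every brooch lies in the dish (horizontal distance between lid and dish above 0.09 m and horizontal distance between each of brooch0, brooch1, brooch2 and dish below 0.066 m and z of each of brooch0, brooch1, brooch2 in the frame of dish below 0.009 m and height (world z) of each of brooch0, brooch1, brooch2 below 0.02 m), for 0.2 s.
At the end, for the whole second after the job is handed in: The lid sits flat (within 0.03 rad) and centred (within 6 mm) on the dish with its plate on the rim; every brooch present lies in the dish (centre within 66 mm of the dish's, on its floor); the basket hangs on the stand's hook by its bar, clear of the bench, at rest (height (world z) of dish below 0.004 m and angle between dish's own z axis and vertical below 0.03 rad and horizontal distance between lid and dish below 0.006 m and z of lid in the frame of dish between 0.0115 and 0.0165 m and angle between the z axis of lid and the z axis of dish, either way round below 0.03 rad and angle between lid's own z axis and vertical below 0.06 rad and linear speed of lid below 0.02 m/s and horizontal distance between each of brooch0, brooch1, brooch2 and dish below 0.066 m and z of each of brooch0, brooch1, brooch2 in the frame of dish below 0.009 m and height (world z) of each of brooch0, brooch1, brooch2 below 0.02 m and distance between basket_bar and hook_seat below 0.075 m and height (world z) of basket above 0.03 m and contact force between basket and stand above 0.4 N and angle between basket's own z axis and vertical below 0.5 rad and linear speed of basket below 0.08 m/s); the robot touches nothing.
It fails at once if the lid is carried more than 100 mm above the bench (its origin) (height (world z) of lid above 0.1 m).
It fails at once if the lid is tipped by more than 1 rad (angle between lid's own z axis and vertical above 1 rad).
It fails at once if the mallet, the jar or the steel block is moved by more than 30 mm (distance of any of mallet, jar, block from where it was at the start of the episode above 0.03 m).
Of brooch0, brooch1, brooch2 only 2 to 3 are there at a start; the rules pass over those that are not, and their reading is None.
At some moment in a run one of brooch0, brooch1, brooch2 may be knocked a few centimetres aside while the robot is not near it.
Once in a run the grip may slacken for a moment while it holds something.
It also fails if it takes over 208 s, if anything falls off the work surface, if the arm or the gripper's body presses on something with over 40 N, if the wrist force passes 120 N, or if a joint passes its speed limit or range.

## Working session

There is one attempt and no reset: what is moved stays moved. The work goes in short steps, Python scripts to look and compute and a shell command to move; the robot and the scene stay as the last step left them, time stands still between calls to the robot, and variables do not carry over. Pictures are saved under pics/ and viewed, at most 14 in all, crops included, and the job is handed in when it is done.

```bash
ls; mkdir -p pics; cat > h.py <<'E'
import numpy as np, cv2
from plant import get_state, imaging, r, finder
def save(n,img): cv2.imwrite('pics/'+n+'.png',img[:,:,::-1])
def world(cam,depth,us,vs):
    c=imaging.get_calibration(cam); us=np.asarray(us,float);vs=np.asarray(vs,float)
    d=depth[vs.astype(int),us.astype(int)]
    P=np.stack([(us-c['cx'])/c['fx']*d,(vs-c['cy'])/c['fy']*d,d],-1)
    R=cv2.Rodrigues(np.array(c['rvec'],float))[0]; t=np.array(c['tvec'],float).ravel()
    return (P-t)@R, d>0
def ray(cam,u,v,z):
    "point where pixel ray meets plane of height z"
    c=imaging.get_calibration(cam)
    R=cv2.Rodrigues(np.array(c['rvec'],float))[0]; t=np.array(c['tvec'],float).ravel()
    o=-R.T@t; d=R.T@np.array([(u-c['cx'])/c['fx'],(v-c['cy'])/c['fy'],1.])
    return o+d*(z-o[2])/d[2]
def region(cam,depth,m):
    v,u=np.nonzero(m); P,ok=world(cam,depth,u,v); return P[ok]
E
python3 - <<'E'
from h import *
print(get_state())
for c in('top','scene'):
    p,d=imaging.capture(c); save(c+'0',p); np.save(c+'0.npy',d); print(c,imaging.get_calibration(c))
    for q in ['lid','lid_knob','dish','mat','stand','basket','basket_bar','mallet','jar','block','brooch0']:
        for f in finder.cut_out(c,q):
            P=region(c,d,f['region'])
            print(q,round(f['p'],2),np.round(f['pixel']),f['region'].sum(),np.round(np.median(P,0),3) if len(P) else None, np.round(P[:,2].max(),3) if len(P) else None)
E
```

```text
pics
{'time_s': 0.0, 'joints': array([ 8.63518735e+01,  2.05912940e+01,  6.32897669e-01, -1.94761535e-02,
       -7.01355973e+01, -1.65072724e+01]), 'qd': array([ 0.00698881, -0.04351748, -0.01787689,  0.01031315,  0.07298547,
        0.0028223 ]), 'joint_torque': array([ 3.44524378e-04, -5.82717204e+01,  2.93068331e+01,  6.99758783e+00,
        6.90480927e-03, -1.58240578e-04]), 'tcp_pos': array([0.23243924, 0.6331897 , 0.22561965]), 'eef_rot': array([ 1.79904678e+02, -9.15546025e-03, -2.01620242e+01]), 'contact_force': array([ 0.27096913, -0.59512387, -0.02613298]), 'moment': array([ 0.02721594,  0.00950208, -0.02702986]), 'gripper_force': 0.0, 'gripper_width': 0.08753142127732652}
top {'fx': 439.72896451693885, 'fy': 439.72896451693885, 'cx': 325.2917239798636, 'cy': 242.45598306165482, 'rvec': array([ 2.19391165, -2.13030977,  0.09585827]), 'tvec': array([-0.06805092,  0.50954995,  1.08375023])}
lid 0.61 [283. 208.] 3726 [0.593 0.061 0.03 ] 0.056
lid_knob 0.92 [281. 211.] 3628 [0.593 0.061 0.03 ] 0.056
dish 0.41 [178. 271.] 161 [0.424 0.315 0.015] 0.022
mat 0.98 [179. 242.] 6967 
[... 1359 characters left out ...]
] 3122 [ 0.246 -0.281  0.02 ] 0.323
stand 0.64 [139. 267.] 2305 [ 0.682 -0.46   0.014] 0.227
stand 0.42 [480. 390.] 258 [0.595 0.339 0.015] 0.022
basket 0.76 [225. 228.] 753 [ 0.476 -0.365  0.008] 0.139
basket_bar 0.95 [227. 233.] 948 [ 0.473 -0.367  0.009] 0.198
mallet 0.59 [388. 422.] 2215 [0.77  0.207 0.033] 0.054
mallet 0.39 [214. 292.] 2388 [ 0.652 -0.255  0.014] 0.228
jar 0.79 [289. 375.] 1398 [0.785 0.026 0.072] 0.1
block 0.86 [434. 270.] 966 [0.35  0.139 0.022] 0.029
block 0.69 [225. 225.] 992 [ 0.472 -0.369  0.021] 0.139
brooch0 0.63 [479. 354.] 213 [0.507 0.309 0.015] 0.022
brooch0 0.56 [483. 392.] 227 [0.593 0.339 0.016] 0.022
brooch0 0.55 [497. 326.] 179 [0.43  0.318 0.016] 0.024
```

```bash
python3 -m handwheel 2>&1 | head -20
```

```text
invalid input
```

View pics/top0.png

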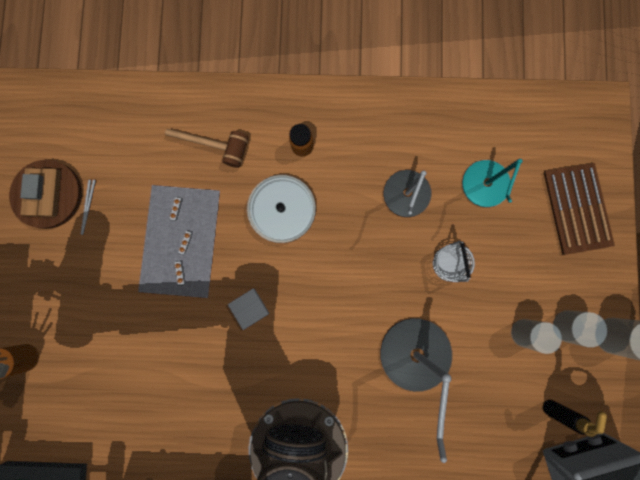

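View pics/scene0.png

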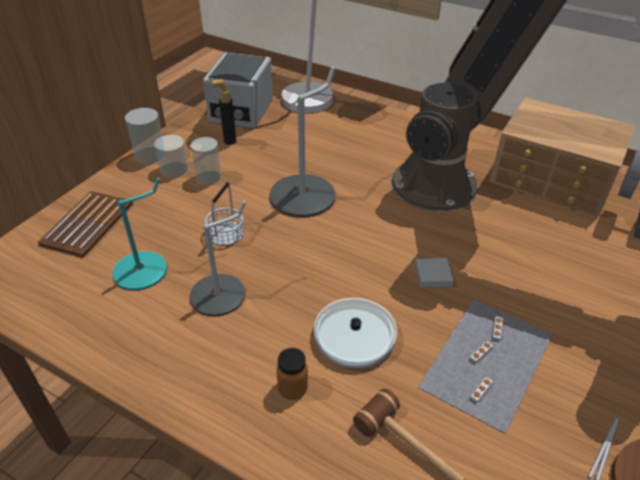

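Three stands: large dark (top px 417,354; foot too big, hook 0.32 m high), turquoise (489,183) and small dark grey (407,192). The small dark grey one fits: not turquoise, and the smaller in its colour. Three brooches are at top px (176,208), (185,242) and (180,272). The lid is at (281,209), the basket at (454,262). I'll crop to confirm and measure poses.

```bash
cat > m.py <<'E'
from h import *
D={c:np.load(c+'0.npy') for c in('top','scene')}
I={c:cv2.imread('pics/'+c+'0.png') for c in D}
a=cv2.resize(I['top'][150:300,370:510],None,fx=2.8,fy=2.8,interpolation=cv2.INTER_CUBIC)
b=cv2.resize(I['scene'][150:330,180:320],None,fx=2.8,fy=2.8,interpolation=cv2.INTER_CUBIC)
o=np.zeros((504,784,3),np.uint8); o[:a.shape[0],:392]=a; o[:504,392:784]=b; cv2.imwrite('pics/crop1.png',o)
def cloud(c):
    v,u=np.mgrid[0:480,0:640]; P,ok=world(c,D[c],u.ravel(),v.ravel()); return P[ok],I[c].reshape(-1,3)[ok]
for c in D:
    P,C=cloud(c); print(c)
    def box(x0,x1,y0,y1,z0,z1): 
        m=(P[:,0]>x0)&(P[:,0]<x1)&(P[:,1]>y0)&(P[:,1]<y1)&(P[:,2]>z0)&(P[:,2]<z1); return P[m]
    k=box(.5,.7,-.03,.17,.040,.07); print('knob',len(k),k.mean(0),k[:,2].max())
    l=box(.5,.72,-.05,.18,.022,.036); print('lid',len(l),l.min(0),l.max(0),cv2.minEnclosingCircle(l[:,:2].astype(np.float32)))
    f=box(.55,.75,-.34,-.17,.010,.022); print('foot',len(f),cv2.minEnclosingCircle(f[:,:2].astype(np.float32)))
    hk=box(.5,.75,-.36,-.15,.185,.24); print('hook',len(hk),hk[hk[:,0].argmin()],hk[hk[:,0].argmax()]); 
    for x in np.arange(.52,.7,.01):
        s=hk[abs(hk[:,0]-x)<.005]
        if len(s): print('  ',round(x,3),len(s),s[:,1].mean().round(4),s[:,2].max().round(4))
    bb=box(.38,.56,-.47,-.28,.12,.15); print('bar',len(bb))
    if len(bb):
        r_=cv2.minAreaRect(bb[:,:2].astype(np.float32)); print(bb.mean(0),r_,cv2.boxPoints(r_).round(3).tolist(),bb[:,2].max())
    br=box(.36,.70,.22,.44,.0085,.035); 
    from scipy.cluster.hierarchy import fclusterdata
    L=fclusterdata(br,.012,criterion='distance')
    for i in set(L):
        q=br[L==i]
        if len(q)>20:
            r_=cv2.minAreaRect(q[:,:2].astype(np.float32)); ev,V=np.linalg.eigh(np.cov(q[:,:2].T)); a=V[:,1]
            print('br',len(q),q.mean(0).round(4),np.round(r_[0],4),np.round(r_[1],3),'axis yaw',np.degrees(np.arctan2(a[1],a[0])).round(1),q[:,2].max())
E
python3 m.py
```

```text
top
knob 74 [0.59446466 0.0617418  0.05224922] 0.05640312940363885
lid 3550 [ 0.50861087 -0.02440709  0.02210875] [0.71727992 0.17865165 0.03599039] ((0.6230828166007996, 0.08941648155450821), 0.1256047487258911)
foot 1111 ((0.6471226811408997, -0.26113203167915344), 0.061484016478061676)
hook 185 [ 0.55602168 -0.23082476  0.22108731] [ 0.65185063 -0.26390079  0.20910924]
   0.56 16 -0.2297 0.2263
   0.57 12 -0.2334 0.2163
   0.58 16 -0.237 0.2024
   0.59 19 -0.2405 0.2013
   0.6 19 -0.2442 0.2045
   0.61 18 -0.2473 0.2041
   0.62 20 -0.2508 0.208
   0.63 18 -0.2543 0.2076
   0.64 20 -0.2581 0.2109
   0.65 27 -0.2591 0.214
bar 174
[ 0.46964183 -0.37194449  0.13321804] ((0.46944352984428406, -0.37260639667510986), (0.09059126675128937, 0.010659139603376389), 10.776488304138184) [[0.42399999499320984, -0.37599998712539673], [0.4259999990463257, -0.38600000739097595], [0.5149999856948853, -0.36899998784065247], [0.5130000114440918, -0.35899999737739563]] 0.1387150027478661
br 164 [0.589  0.3371 0.0146] [0.5896 0.3409] [0.024 0.062] axis yaw 169.3 0.02129076199667213
br 159 [0.4246 0.315
[... 755 characters left out ...]
 0.64 18 -0.2559 0.2104
   0.65 60 -0.2582 0.2141
   0.66 7 -0.2582 0.211
bar 126
[ 0.47517013 -0.37061929  0.13261006] ((0.47133782505989075, -0.3720841407775879), (0.09523680806159973, 0.011867505498230457), 10.080317497253418) [[0.4230000078678131, -0.375], [0.42500001192092896, -0.38600000739097595], [0.5189999938011169, -0.3700000047683716], [0.5170000195503235, -0.3580000102519989]] 0.13893508336209992
br 235 [0.5931 0.3382 0.0156] [0.5866 0.3365] [0.025 0.069] axis yaw 169.0 0.022167414367654053
br 215 [0.5074 0.3081 0.0154] [0.5069 0.3115] [0.026 0.068] axis yaw 163.2 0.022289288507437766
br 186 [0.4286 0.3175 0.0154] [0.4217 0.3179] [0.071 0.03 ] axis yaw -168.3 0.023929793042850228
```

View pics/crop1.png

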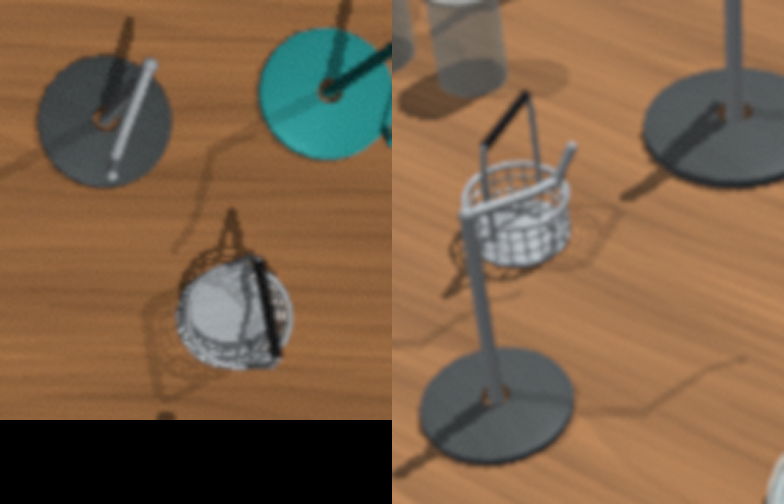

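```bash
python3 -m handwheel '[[0,6.2,-6.2,0,10.7],[0,12.4,-12.4,0,20],[0,18,-20,0,20],[0,24,-26,-3,20],[0,30,-32,-6,20],[0,36.5,-38,-9,20],[0,36.5,-44,-12,20],[0,36.5,-50,-12,20]]'; python3 -m handwheel '[[0,0,-7.1,-2,0],[0,0,-7.1,-2,0]]'; python3 -c "
from h import *
s=get_state();print({k:np.round(s[k],4) for k in('time_s','joints','tcp_pos','eef_rot')})"
```

```text
time_s: 2.2
tcp_pos: [0.5431, 0.259, 0.1433]
eef_rot: [180.0, 0.0, -0.2]
contact_force: [0.9, 0.5, 0.6]
gripper_width: 0.0872
gripper_force: 0.0
time_s: 2.45
tcp_pos: [0.5412, 0.1858, 0.123]
eef_rot: [179.9, 0.1, -0.4]
contact_force: [-0.4, 0.4, 0.2]
gripper_width: 0.0876
gripper_force: 0.0
{'time_s': np.float64(2.45), 'joints': array([ 3.85180e+01,  1.61617e+01, -2.03018e+01, -2.67000e-02,
       -5.37058e+01,  5.11288e+01]), 'tcp_pos': array([0.5412, 0.1858, 0.123 ]), 'eef_rot': array([ 1.799104e+02,  1.453000e-01, -3.691000e-01])}
```

The crop confirms the small dark-grey stand (crop post 105,120, hook tip 112,175) beside the turquoise one. The basket's black bar runs from crop (258,260) to (275,355). Next I'll go over the knob and check with the wrist camera.

```bash
python3 -m handwheel '[[0,2.8,-6.1,0,0],[0,5.6,-12.3,0,0.4],[0,5.6,-12.3,0,0.4],[0,5.6,-12.3,0,0.4],[0,5.6,-12.3,0,0.4]]'
cat >> h.py <<'E'
from scipy.spatial.transform import Rotation as Ro
def wrist():
    s=get_state(); p,d=imaging.capture('wrist'); c=imaging.get_calibration('wrist')
    return s,p,d,c
def wdir(c,u,v):
    x=(np.asarray(u,float)-c['cx'])/c['fx']; y=(np.asarray(v,float)-c['cy'])/c['fy']; th=np.hypot(x,y); k=np.where(th>1e-9,np.sin(th)/np.maximum(th,1e-9),1)
    return np.stack([x*k,y*k,np.cos(th)],-1)
def wT(s,c):
    T=np.eye(4); T[:3,:3]=Ro.from_euler('xyz',s['eef_rot'],degrees=True).as_matrix(); T[:3,3]=s['tcp_pos']; return T@np.array(c['hand_eye'])
def wworld(s,c,d,u,v):
    D=wdir(c,u,v); P=D*(d[np.asarray(v,int),np.asarray(u,int)]/D[:,2])[:,None]; T=wT(s,c); return P@T[:3,:3].T+T[:3,3]
def wray(s,c,u,v,z):
    T=wT(s,c); D=wdir(c,u,v)@T[:3,:3].T; o=T[:3,3]; return o+D*((z-o[2])/D[...,2])[...,None]
E
python3 - <<'E'
from h import *
s,p,d,c=wrist(); save('w1',p); np.save('w1.npy',d); print({k:c[k] for k in c},s['tcp_pos'],s['eef_rot'])
v,u=np.mgrid[0:480,0:640];v=v.ravel();u=u.ravel();ok=d.ravel()>0;P=wworld(s,c,d,u[ok],v[ok])
m=(abs(P[:,0]-.597)<.03)&(abs(P[:,1]-.0625)<.03)&(P[:,2]>.042)&(P[:,2]<.062)
print(m.sum(),P[m].mean(0),P[m].min(0),P[m].max(0))
for q in('lid','lid_knob','dish'):
  for f in finder.cut_out('wrist',q): print(q,f['p'],f['pixel'],f['region'].sum(), wray(s,c,*f['pixel'],.052))
E
```

```text
time_s: 3.08
tcp_pos: [0.598, 0.0679, 0.1244]
eef_rot: [-180.0, -0.0, 0.3]
contact_force: [0.7, 0.6, -0.1]
gripper_width: 0.0882
gripper_force: 0.0
{'fx': 371.64829954431775, 'fy': 371.64829954431775, 'cx': 323.1043717839204, 'cy': 239.90973082035384, 'hand_eye': array([[ 4.96689210e-04, -9.64003589e-01, -2.65888763e-01,
         7.18823778e-02],
       [ 9.99999537e-01,  2.59615904e-04,  9.26772213e-04,
         1.03135604e-03],
       [-8.24382788e-04, -2.65889100e-01,  9.64003271e-01,
        -1.58331576e-01],
       [ 0.00000000e+00,  0.00000000e+00,  0.00000000e+00,
         1.00000000e+00]])} [0.59798999 0.06789076 0.12444673] [-1.79985539e+02 -1.71979869e-02  3.09871380e-01]
1071 [0.59746747 0.06116192 0.05201627] [0.58416378 0.04960452 0.04204259] [0.6080365  0.07277769 0.0554575 ]
lid 0.67 [72.8, 221.6] 11012 [0.61943886 0.25489053 0.052     ]
lid_knob 0.91 [328.9, 225.6] 37139 [0.61573468 0.06306021 0.052     ]
```

View pics/w1.png

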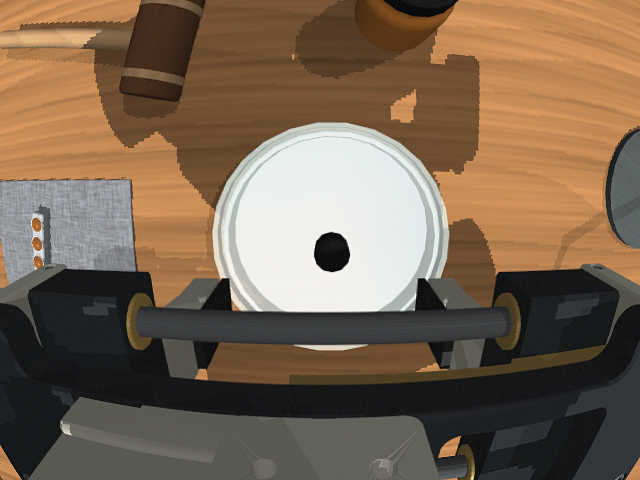

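The wrist view shows the knob at (332,252) with the lid evenly over the dish. Next: descend and grip.

```bash
python3 -m handwheel '[[0,0,-0.3,-3,0],[0,0,-0.3,-6,0],[0,0,-0.3,-6,0],[0,0,-0.3,-6,0]]'; python3 -c "
from h import *
print([np.round(get_state()[k],4) for k in('tcp_pos','contact_force','eef_rot')])"
```

```text
time_s: 3.78
tcp_pos: [0.5988, 0.0642, 0.0653]
eef_rot: [-180.0, -0.1, 0.3]
contact_force: [-0.3, 0.5, 0.3]
gripper_width: 0.0878
gripper_force: 0.0
[array([0.5988, 0.0642, 0.0653]), array([-0.3437,  0.5302,  0.3228]), array([-1.79999e+02, -6.01000e-02,  3.00100e-01])]
```

```bash
python3 -m handwheel '[[0.2,-0.2,-0.3,-1.5,-0.3],[0.4,-0.2,-0.3,-3.0,-0.3],[0.5,-0.2,-0.3,-3.0,-0.3],[1,-0.2,-0.3,-3.0,-0.3],[1,-0.2,-0.3,-3.0,-0.3],[1,-0.2,-0.3,-3.0,-0.3],[1,-0.2,-0.3,-3.0,-0.3],[1,-0.2,-0.3,-3.0,-0.3]]' 30
python3 -m handwheel '[[1,0.4,0,0,0],[1,0.8,0,0,0],[1,0.8,0,0,0],[1,0.8,0,0,0]]'
```

```text
time_s: 4.78
tcp_pos: [0.5964, 0.0609, 0.0346]
eef_rot: [-180.0, -0.0, -0.0]
contact_force: [-0.3, 1.3, 2.4]
gripper_width: 0.0232
gripper_force: 30.0
time_s: 5.28
tcp_pos: [0.6018, 0.0599, 0.0345]
eef_rot: [179.9, 0.2, -0.1]
contact_force: [-9.0, 0.2, 9.8]
gripper_width: 0.0231
gripper_force: 30.0
```

```bash
python3 -m handwheel '[[1,0,0,0.6,0],[1,0,0,1.5,0],[1,0,0,1.7,0],[1,0.3,0,1.7,0],[1,0.3,0,1.7,0],[1,0.3,0,1.7,0]]'; python3 - <<'E'
from h import *
for c in('scene','top'):
    p,d=imaging.capture(c); save(c+'1',p); np.save(c+'1.npy',d)
a=cv2.imread('pics/scene1.png')[270:390,290:430]; b=cv2.imread('pics/top1.png')[150:270,220:360]
cv2.imwrite('pics/crop2.png',cv2.resize(np.hstack([a,b]),None,fx=2.8,fy=2.8,interpolation=cv2.INTER_CUBIC))
E
```

```text
time_s: 6.02
tcp_pos: [0.6071, 0.0606, 0.051]
eef_rot: [180.0, 0.0, -0.1]
contact_force: [0.7, 0.7, -3.0]
gripper_width: 0.0228
gripper_force: 30.0
```

View pics/crop2.png

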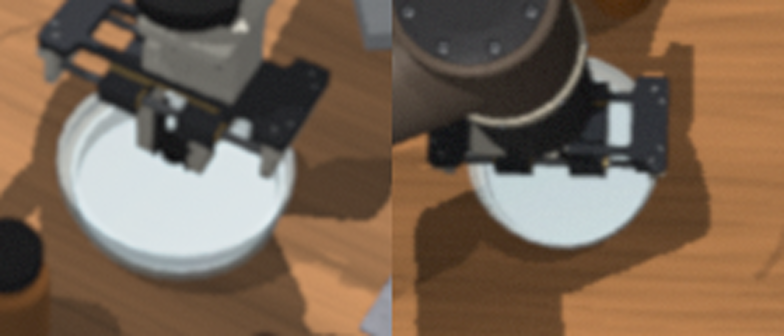

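Lid held just above the dish, still level (scene crop 175,190). Lower it ajar so one side drops and the other rests on the rim.

```bash
python3 -m handwheel '[[1,0,0,-0.4,0],[1,0,0,-0.8,0],[1,0,0,-1.1,0],[1,0,0,-1.1,0],[1,0,0,-1.1,0]]' 12; cat > tilt.py <<'E'
from h import *
for c in('scene','top'):
    p,d=imaging.capture(c); 
    if c=='scene': save('tilt',p)
    f=finder.cut_out(c,'lid')
    v,u=np.mgrid[0:480,0:640]; P,ok=world(c,d,u.ravel(),v.ravel()); t=get_state()['tcp_pos']
    m=ok&(np.hypot(P[:,0]-t[0],P[:,1]-t[1])<.08)&(np.hypot(P[:,0]-t[0],P[:,1]-t[1])>.035)&(P[:,2]>.01)&(P[:,2]<.05)
    Q=P[m]
    for i in range(5):
        A=np.c_[Q[:,:2]-t[:2],np.ones(len(Q))]; k=np.linalg.lstsq(A,Q[:,2],rcond=None)[0]; e=abs(A@k-Q[:,2]); Q=Q[e<max(.003,2*np.median(e)) ]
    print(c,len(Q),'slopes',k,'fit resid',np.median(e))
E
python3 tilt.py
```

```text
time_s: 6.75
tcp_pos: [0.6073, 0.0609, 0.0404]
eef_rot: [-180.0, -0.0, -0.0]
contact_force: [0.5, 1.4, 2.0]
gripper_width: 0.0236
gripper_force: 12.0
scene 1813 slopes [-0.08132298 -0.00250927  0.0366609 ] fit resid 0.0010608497713981077
top 963 slopes [-0.08033071 -0.00218498  0.03587834] fit resid 0.0011185206873702974
```

```bash
python3 -m handwheel '[[1,0,0,-0.15,0],[1,0,0,-0.15,0],[1,0,0,-0.15,0]]' ; python3 tilt.py; python3 - <<'E'
from h import *
for c in('scene','top'):
    d=np.load(c+'0.npy'); v,u=np.mgrid[0:480,0:640]; P,ok=world(c,d,u.ravel(),v.ravel())
    r_=np.hypot(P[:,0]-.597,P[:,1]-.0612); Q=P[ok&(r_<.07)&(r_>.025)&(P[:,2]<.045)]
    print(c,np.linalg.lstsq(np.c_[Q[:,:2]-[.597,.0612],np.ones(len(Q))],Q[:,2],rcond=None)[0])
E
```

```text
time_s: 7.32
tcp_pos: [0.6075, 0.0609, 0.04]
eef_rot: [-180.0, -0.1, -0.0]
contact_force: [-5.0, 2.6, 11.1]
gripper_width: 0.0233
gripper_force: 12.0
scene 1821 slopes [-0.07969236 -0.00284563  0.0365206 ] fit resid 0.0011525732417033661
top 949 slopes [-0.08229932 -0.0033643   0.03571756] fit resid 0.0011632168957647002
scene [-0.00059393 -0.00019596  0.03082484]
top [ 0.00123301 -0.00038388  0.03006524]
```

```bash
python3 -m handwheel '[[1,0,0,0,0],[1,0,0,1,0],[1,0,0,2,0],[1,0,0,2.4,0],[1,0,0,2.4,0]]' 40 && python3 -m handwheel '[[1,-2,-2,0,0],[1,-4.5,-5,0,0],[1,-7.5,-8.5,0,0],[1,-10.5,-12,0,0],[1,-12.5,-15,0,0],[1,-13.7,-16,0,0],[1,-13.7,-16,0,0],[1,-13.7,-16,0,0]]'; python3 -m handwheel '[[1,0,0,-1,0],[1,0,0,-2.0,0],[1,0,0,-2.8,0],[1,0,0,-2.8,0]]'
```

```text
time_s: 8.15
tcp_pos: [0.6072, 0.0606, 0.063]
eef_rot: [-180.0, -0.0, -0.1]
contact_force: [-0.4, 0.7, -3.1]
gripper_width: 0.0231
gripper_force: 40.0
time_s: 9.15
tcp_pos: [0.4711, -0.0988, 0.0629]
eef_rot: [-180.0, -0.0, -0.0]
contact_force: [1.3, -0.2, -3.1]
gripper_width: 0.0233
gripper_force: 40.0
time_s: 9.65
tcp_pos: [0.4695, -0.0994, 0.0338]
eef_rot: [180.0, 0.1, -0.1]
contact_force: [0.3, -0.2, -2.1]
gripper_width: 0.0228
gripper_force: 40.0
```

```bash
python3 -m handwheel '[[1,0,0,-0.4,0],[1,0,0,-0.8,0],[1,0,0,-1.2,0],[1,0,0,-1.2,0],[1,0,0,-1.2,0]]' 6; python3 -m handwheel '[[0.4,0,0,0,0],[0,0,0,0,0],[0,0,0,0,0],[0,0,0,2,0],[0,0,0,6,0],[0,0,0,10,0],[0,0,0,10,0]]' ; python3 - <<'E'
from h import *
s,p,d,c=wrist(); save('w2',p); v,u=np.mgrid[0:480,0:640];v=v.ravel();u=u.ravel();ok=d.ravel()>0;P=wworld(s,c,d,u[ok],v[ok])
m=(np.hypot(P[:,0]-.47,P[:,1]+.1)<.03)&(P[:,2]>.030)&(P[:,2]<.06); print('knob',m.sum(),P[m].mean(0))
m=(np.hypot(P[:,0]-.47,P[:,1]+.1)<.075)&(np.hypot(P[:,0]-.47,P[:,1]+.1)>.02)&(P[:,2]>.005)&(P[:,2]<.03); print(np.linalg.lstsq(np.c_[P[m][:,:2]-[.47,-.1],np.ones(m.sum())],P[m][:,2],rcond=None)[0])
E
```

```text
time_s: 10.28
tcp_pos: [0.4702, -0.0993, 0.0228]
eef_rot: [180.0, -0.0, -0.1]
contact_force: [-1.0, -0.3, -2.4]
gripper_width: 0.0233
gripper_force: 6.0
time_s: 11.15
tcp_pos: [0.4724, -0.0991, 0.126]
eef_rot: [-180.0, -0.4, -0.0]
contact_force: [0.2, -0.7, -0.5]
gripper_width: 0.0857
gripper_force: 0.0
knob 928 [ 0.47007915 -0.10049985  0.03822044]
[-0.00015334 -0.00077449  0.01619563]
```

Lid lies flat at (0.470,-0.1005). Next: measure the dish and brooches.

```bash
cat > br.py <<'E'
from h import *
import sys
def brooches(c,d,img):
    P,ok=world(c,d,*[a.ravel() for a in np.mgrid[0:480,0:640][::-1]])
    out=[]
    for f in finder.cut_out(c,'brooch0'):
        Q=region(c,d,f['region']); Q=Q[(Q[:,2]>.009)&(Q[:,2]<.03)]
        if len(Q)<30: continue
        ev,V=np.linalg.eigh(np.cov(Q[:,:2].T)); a=V[:,1]*np.sign(V[0,1]); m=(Q[:,:2].min(0)+Q[:,:2].max(0))/2
        print(c,round(f['p'],2),np.round(f['pixel']),len(Q),'mean',Q.mean(0).round(4),'mid',m.round(4),'yaw',np.degrees(np.arctan2(a[1],a[0])).round(1),'z',Q[:,2].max().round(4))
if __name__=='__main__':
    for c in('top','scene'):
        p,d=imaging.capture(c); save(c+sys.argv[1],p); np.save(c+sys.argv[1]+'.npy',d); brooches(c,d,p)
        for f in finder.cut_out(c,'dish'):
            Q=region(c,d,f['region']); u=np.nonzero(f['region'])
            print(c,'dish',round(f['p'],2),f['pixel'],len(Q),np.median(Q,0).round(4), [u[1].min(),u[1].max(),u[0].min(),u[0].max()])
E
python3 br.py 2; python3 - <<'E'
import cv2,numpy as np
a=cv2.imread('pics/scene2.png')[270:390,290:430]; b=cv2.imread('pics/top2.png')[150:270,220:360]
cv2.imwrite('pics/crop3.png',cv2.resize(np.hstack([a,b]),None,fx=2.8,fy=2.8,interpolation=cv2.INTER_CUBIC))
E
```

```text
top 0.55 [176. 207.] 143 mean [0.5909 0.3362 0.0151] mid [0.5908 0.3361] yaw -10.7 z 0.0214
top 0.22 [345. 282.] 895 mean [ 0.4118 -0.1061  0.0159] mid [ 0.4117 -0.1054] yaw -83.8 z 0.0237
top dish 0.88 [281.7, 198.9] 2242 [0.6207 0.0668 0.0046] [np.int64(251), np.int64(314), np.int64(176), np.int64(222)]
scene 0.72 [499. 328.] 169 mean [0.43   0.3177 0.0159] mid [0.4287 0.3176] yaw 13.2 z 0.0222
scene 0.68 [480. 350.] 191 mean [0.5073 0.3078 0.0157] mid [0.5056 0.3084] yaw -16.4 z 0.0226
scene 0.64 [482. 391.] 230 mean [0.5933 0.3385 0.0155] mid [0.5913 0.3389] yaw -10.3 z 0.0223
scene dish 0.93 [351.8, 337.8] 4097 [0.5986 0.0599 0.0059] [np.int64(315), np.int64(390), np.int64(302), np.int64(370)]
```

View pics/crop3.png

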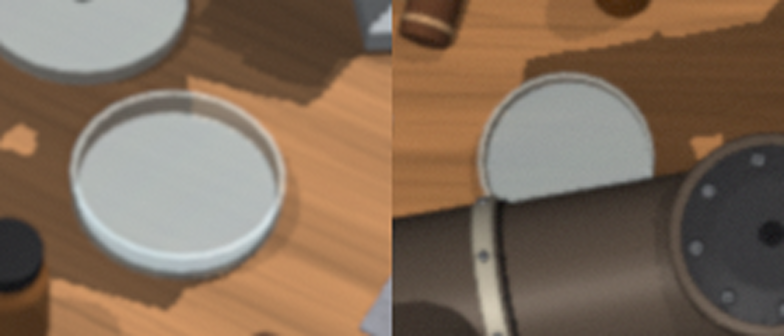

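Dish seen whole in the scene crop (centre ~180,180), empty and standing. Heading for brooch A at (0.591,0.337).

```bash
python3 -m handwheel '[[0,1.5,5.5,0,0],[0,3,11,0,0],[0,4.5,16.5,0,0],[0,6,22,0,0],[0,7.5,27.5,0,0],[0,9,33,0,0],[0,10.5,38.5,0,-11],[0,11.4,43.6,0,-11]]'; python3 -m handwheel '[[0.4,0.3,0,-2,0],[0.4,0.3,0,-4,0],[0.4,0.3,0,-4,0],[0.4,0.3,0,-4,0]]'
cat > wb.py <<'E'
from h import *
def go():
    s,p,d,c=wrist(); save('w_last',p); print(s['time_s'],s['tcp_pos'].round(4),s['eef_rot'].round(2),s['gripper_width'])
    for f in finder.cut_out('wrist','brooch0'):
        v,u=np.nonzero(f['region']); P=wworld(s,c,d,u,v); P=P[(P[:,2]>.009)&(P[:,2]<.026)]
        if len(P)<100: continue
        r_=cv2.minAreaRect((P[:,:2]*1000).astype(np.float32)); ev,V=np.linalg.eigh(np.cov(P[:,:2].T)); a=V[:,1]*np.sign(V[0,1])
        print(round(f['p'],2),f['pixel'],len(P),'mean',P.mean(0).round(4),'rect',np.round(r_[0],1),np.round(r_[1],1),'yaw',np.degrees(np.arctan2(a[1],a[0])).round(1),'zmax',P[:,2].max().round(4))
go()
E
python3 wb.py
```

```text
time_s: 12.5
tcp_pos: [0.5843, 0.3384, 0.1215]
eef_rot: [179.9, 0.0, -11.2]
contact_force: [0.3, -0.5, 0.1]
gripper_width: 0.0874
gripper_force: 0.0
time_s: 13.0
tcp_pos: [0.5874, 0.3363, 0.083]
eef_rot: [180.0, -0.0, -11.1]
contact_force: [0.5, 0.3, 0.8]
gripper_width: 0.0548
gripper_force: 0.0
13.0 [0.5874 0.3363 0.083 ] [ 1.7998e+02 -1.0000e-02 -1.1070e+01] 0.05479981091367736
0.68 [315.7, 248.0] 2125 mean [0.5932 0.3371 0.0154] rect [591.5 337.5] [15.3 59.5] yaw -10.8 zmax 0.0199
0.58 [381.3, 360.2] 626 mean [0.5005 0.3095 0.0152] rect [499. 309.] [16.7 28.5] yaw -16.2 zmax 0.0196
```

```bash
python3 -m handwheel '[[0.5,0.4,0.1,-4,0],[0.5,0.4,0.1,-7,0],[0.5,0.4,0.1,-7.7,0],[0.5,0.4,0.1,-7.7,0],[1,0.4,0.1,-7.7,0],[1,0.4,0.1,-7.7,0],[1,0.4,0.1,-7.7,0],[1,0.4,0.1,-7.7,0]]' 25; python3 -m handwheel '[[1,0,0,3,0],[1,0,0,6,0],[1,0,0,6,0]]'
```

```text
time_s: 14.1
tcp_pos: [0.5914, 0.3379, 0.0064]
eef_rot: [-180.0, -0.0, -11.1]
contact_force: [-0.3, 0.1, 3.4]
gripper_width: 0.0156
gripper_force: 25.0
time_s: 14.48
tcp_pos: [0.5926, 0.3388, 0.0687]
eef_rot: [-179.8, -0.2, -11.0]
contact_force: [-0.6, 1.1, -0.5]
gripper_width: 0.0159
gripper_force: 25.0
```

```bash
python3 -m handwheel '[[1,0,-5,2,5],[1,0,-11,2,11],[1,0,-17,2,11],[1,0,-23,2,11],[1,0,-27.5,2,11],[1,0,-27.8,2,11],[1,0,-27.8,2,11]]'
cat > dish.py <<'E'
from h import *
from scipy.optimize import least_squares
s,p,d,c=wrist(); save('w_dish',p); print(s['tcp_pos'].round(4),s['eef_rot'].round(2),s['gripper_width'])
v,u=np.mgrid[0:480,0:640];v=v.ravel();u=u.ravel();ok=d.ravel()>0;P=wworld(s,c,d,u[ok],v[ok])
R=np.hypot(P[:,0]-.60,P[:,1]-.061)
def fit(P,lo,hi,tag):
    R=np.hypot(P[:,0]-.60,P[:,1]-.061); Q=P[(P[:,2]>lo)&(P[:,2]<hi)&(R<.1)&(R>.06)]
    if len(Q)<20: print(tag,len(Q)); return
    f=least_squares(lambda x:np.hypot(Q[:,0]-x[0],Q[:,1]-x[1])-x[2],[.6,.061,.078],loss='soft_l1',f_scale=.002)
    print(tag,len(Q),f.x.round(4),'rms',np.sqrt(np.mean(f.fun**2)).round(4))
fit(P,.022,.032,'wrist rim')
for n in('scene','top'):
    D=np.load(n+'2.npy'); a=np.mgrid[0:480,0:640]; Q,k=world(n,D,a[1].ravel(),a[0].ravel()); fit(Q[k],.022,.032,n)
for f in finder.cut_out('wrist','dish'):
    m=f['region'].astype(np.uint8); print(round(f['p'],2),f['pixel'],m.sum())
E
python3 dish.py
```

```text
time_s: 15.35
tcp_pos: [0.591, 0.0594, 0.0854]
eef_rot: [180.0, 0.0, -0.1]
contact_force: [-0.1, 0.6, 0.2]
gripper_width: 0.0159
gripper_force: 25.0
[0.591  0.0594 0.0854] [ 1.8e+02  3.0e-02 -1.1e-01] 0.01594397913969465
wrist rim 3356 [0.6019 0.0597 0.0769] rms 0.0012
scene 520 [0.6021 0.061  0.0776] rms 0.0016
top 195 [0.6006 0.0604 0.0775] rms 0.0013
0.34 [522.1, 356.8] 3736
```

View pics/w_dish.png

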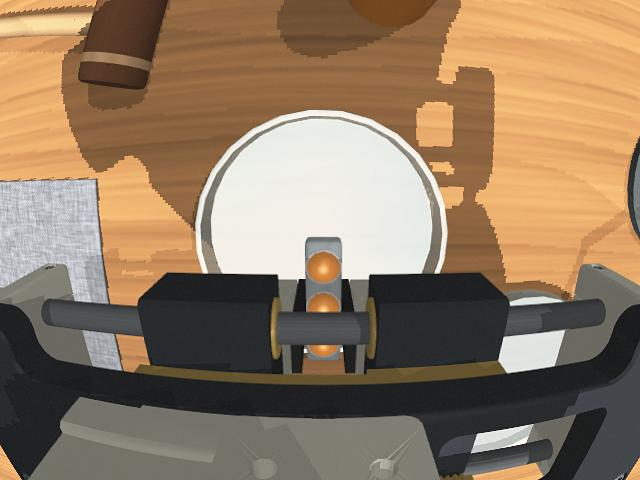

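The brooch is in the fingers at (323,295), aligned over the dish whose rim centre fits (0.602,0.060).

```bash
python3 -m handwheel '[[1,2,-0.7,0,0],[1,4.3,-1.4,0,0],[1,4.3,-1.4,-4,0],[1,4.3,-1.4,-7,0],[1,4.3,-1.4,-7.6,0],[1,4.3,-1.4,-7.6,0],[1,4.3,-1.4,-7.6,0]]'; python3 -m handwheel '[[0.7,0,0,0,0],[0.7,0,0,0,0],[0.7,0,0,0,0],[0.7,0,0,0,0],[0.7,0,0,4,0],[0.5,0,0,8,0]]';  python3 -m handwheel '[[0.4,-2.5,5,0,-5],[0.4,-5.1,11,0,-10],[0.4,-7.7,16,0,-16],[0.4,-10.2,21,0,-16],[0.4,-12.8,26.2,0,-16],[0.4,-12.8,26.2,0,-16],[0.4,-12.8,26.2,-1,-16]]'; python3 wb.py; python3 br.py 3
```

```text
time_s: 16.32
tcp_pos: [0.6352, 0.0464, 0.0112]
eef_rot: [-180.0, -0.1, -0.0]
contact_force: [-0.5, -0.2, -0.5]
gripper_width: 0.016
gripper_force: 25.0
time_s: 17.08
tcp_pos: [0.6338, 0.0455, 0.0902]
eef_rot: [180.0, 0.1, -0.1]
contact_force: [0.5, 0.2, 0.4]
gripper_width: 0.0319
gripper_force: 0.0
time_s: 17.95
tcp_pos: [0.5064, 0.3082, 0.0801]
eef_rot: [-179.9, -0.0, -16.0]
contact_force: [0.2, 0.2, -0.1]
gripper_width: 0.0525
gripper_force: 0.0
17.95 [0.5064 0.3082 0.0801] [-1.7993e+02 -4.0000e-02 -1.5990e+01] 0.0525249323393336
0.85 [325.6, 254.3] 2199 mean [0.5057 0.3062 0.0154] rect [503.6 306.6] [15.6 59.8] yaw -16.5 zmax 0.0198
0.76 [341.2, 358.7] 784 mean [0.4281 0.316  0.0152] rect [426.5 316.6] [40.1 16.5] yaw 24.1 zmax 0.0192
0.68 [609.2, 21.6] 769 mean [0.6218 0.0491 0.0153] rect [622.2  46.7] [18.7 35.3] yaw 2.2 zmax 0.0209
top 0.48 [409. 196.] 1257 mean [ 0.646  -0.2565  0.013 ] mid [ 0.6479 -0.261 ] yaw 56.1 z 0.027
top 0.47 [179. 275.] 154 mean [0.4248 0.3158 0.0149] mid [0.4253 0.3162] yaw 12.1 z 0.022
top dish 0.68 [283.5, 208.4] 2993 [0.5991 0.065  0.0046] [np.int64(251), np.int64(314), np.int64(175), np.int64(239)]
scene 0.76 [336. 344.] 207 mean [0.6383 0.0475 0.0166] mid [0.6408 0.0468] yaw 0.0 z 0.0272
scene 0.68 [480. 350.] 197 mean [0.5079 0.3078 0.0155] mid [0.5042 0.3076] yaw -16.9 z 0.0245
scene 0.52 [493. 328.] 62 mean [0.4409 0.3162 0.0152] mid [0.4362 0.3151] yaw 15.1 z 0.0208
scene dish 0.79 [355.0, 336.2] 3849 [0.5945 0.0646 0.0061] [np.int64(315), np.int64(391), np.int64(302), np.int64(369)]
```

A is in the dish. Brooch B is at (0.5036,0.3066), yaw -16.5. From the current tool pose the shift is -0.3, -0.2, -7.4.

```bash
python3 -m handwheel '[[0.5,-0.3,-0.2,-4,-0.5],[0.5,-0.3,-0.2,-6.8,-0.5],[0.5,-0.3,-0.2,-7.4,-0.5],[0.5,-0.3,-0.2,-7.4,-0.5],[1,-0.3,-0.2,-7.4,-0.5],[1,-0.3,-0.2,-7.4,-0.5],[1,-0.3,-0.2,-7.4,-0.5],[1,-0.3,-0.2,-7.4,-0.5]]' 25; python3 -m handwheel '[[1,0,0,3,0],[1,0,0,7,0],[1,0,0,7,0]]';  python3 -m handwheel '[[1,1,-5,0,5],[1,2.5,-10,0,11],[1,4,-15,0,16.5],[1,5.5,-20,0,16.5],[1,6.6,-26,0,16.5],[1,6.6,-26,0,16.5],[1,6.6,-26,0,16.5]]'
```

```text
time_s: 19.35
tcp_pos: [0.5034, 0.306, 0.0063]
eef_rot: [-180.0, -0.0, -16.5]
contact_force: [-0.9, 0.2, 3.9]
gripper_width: 0.0154
gripper_force: 25.0
time_s: 19.73
tcp_pos: [0.5047, 0.3072, 0.079]
eef_rot: [-179.7, -0.2, -16.5]
contact_force: [-0.1, 1.2, -0.9]
gripper_width: 0.0156
gripper_force: 25.0
time_s: 20.6
tcp_pos: [0.5688, 0.0453, 0.0752]
eef_rot: [180.0, 0.0, -0.1]
contact_force: [0.6, 0.1, 0.1]
gripper_width: 0.0155
gripper_force: 25.0
```

```bash
python3 -m handwheel '[[1,0,0.1,-3,0],[1,0,0.1,-6,0],[1,0,0.1,-6.6,0],[1,0,0.1,-6.6,0],[1,0,0.1,-6.6,0]]'; python3 -m handwheel '[[0.7,0,0,0,0],[0.7,0,0,0,0],[0.7,0,0,0,0],[0.7,0,0,0,0],[0.7,0,0,4,0],[0.5,0,0,8,0],[0.5,0,0,8,0]]';  python3 -m handwheel '[[0.4,-2.5,5,0,5],[0.4,-5.1,11,0,12],[0.4,-7.7,16,0,12],[0.4,-10.2,21,0,12],[0.4,-14.2,27,0,12],[0.4,-14.2,27,0,12],[0.4,-14.2,27,-1,12]]'; python3 wb.py; python3 br.py 4
```

```text
time_s: 21.22
tcp_pos: [0.5699, 0.0474, 0.0109]
eef_rot: [-180.0, -0.1, -0.0]
contact_force: [-0.2, -0.3, -0.1]
gripper_width: 0.0157
gripper_force: 25.0
time_s: 22.1
tcp_pos: [0.5714, 0.0474, 0.0932]
eef_rot: [-179.9, -0.3, -0.0]
contact_force: [0.0, -0.5, -0.7]
gripper_width: 0.0404
gripper_force: 0.0
time_s: 22.98
tcp_pos: [0.4269, 0.3173, 0.0794]
eef_rot: [-180.0, -0.0, 12.0]
contact_force: [-0.4, -0.6, 0.5]
gripper_width: 0.0524
gripper_force: 0.0
22.975 [0.4269 0.3173 0.0794] [-1.7998e+02 -2.0000e-02  1.2040e+01] 0.052419640422989806
0.67 [319.6, 254.8] 2206 mean [0.428  0.317  0.0154] rect [426.  316.8] [59.6 15.8] yaw 13.0 zmax 0.0196
top 0.73 [287. 217.] 150 mean [0.5674 0.0465 0.0162] mid [0.5684 0.0468] yaw -0.4 z 0.0227
top 0.59 [287. 192.] 107 mean [0.63   0.046  0.0168] mid [0.6325 0.0458] yaw 3.0 z 0.0229
top dish 0.58 [282.5, 208.0] 2791 [0.6031 0.068  0.0047] [np.int64(251), np.int64(313), np.int64(176), np.int64(238)]
scene 0.69 [339. 345.] 200 mean [0.6374 0.0475 0.0163] mid [0.6334 0.047 ] yaw -0.0 z 0.0238
scene 0.67 [485. 363.] 40 mean [0.5093 0.3172 0.0095] mid [0.5128 0.3209] yaw -4.4 z 0.0113
scene 0.58 [354. 321.] 171 mean [0.5728 0.0486 0.0162] mid [0.5713 0.0482] yaw -0.2 z 0.0222
scene 0.55 [496. 328.] 177 mean [0.4294 0.3175 0.0158] mid [0.4261 0.3171] yaw 11.8 z 0.0237
scene 0.32 [214. 289.] 1521 mean [ 0.654  -0.2559  0.0138] mid [ 0.6118 -0.2899] yaw -41.1 z 0.0299
scene dish 0.59 [353.5, 338.7] 3741 [0.5994 0.0657 0.0061] [np.int64(314), np.int64(391), np.int64(302), np.int64(369)]
scene dish 0.39 [225.6, 226.9] 891 [ 0.4748 -0.3668  0.0184] [np.int64(205), np.int64(242), np.int64(182), np.int64(244)]
```

```bash
python3 -m handwheel '[[0.5,-0.1,0,-4,0.5],[0.5,-0.1,0,-6.8,0.5],[0.5,-0.1,0,-7.35,0.5],[0.5,-0.1,0,-7.35,0.5],[1,-0.1,0,-7.35,0.5],[1,-0.1,0,-7.35,0.5],[1,-0.1,0,-7.35,0.5],[1,-0.1,0,-7.35,0.5]]' 25; python3 -m handwheel '[[1,0,0,3,0],[1,0,0,7,0],[1,0,0,7,0]]';  python3 -m handwheel '[[1,3,-4,0,-5],[1,6,-8,0,-12],[1,10,-12,0,-12.5],[1,14,-17,0,-12.5],[1,17.5,-21.9,0,-12.5],[1,17.5,-21.9,0,-12.5],[1,17.5,-21.9,0,-12.5]]'; python3 dish.py
```

```text
time_s: 24.38
tcp_pos: [0.4263, 0.3169, 0.0068]
eef_rot: [-180.0, -0.0, 12.5]
contact_force: [0.4, -0.1, 4.0]
gripper_width: 0.0159
gripper_force: 25.0
time_s: 24.75
tcp_pos: [0.4275, 0.3184, 0.0793]
eef_rot: [-179.8, -0.3, 12.5]
contact_force: [0.6, 1.1, -1.0]
gripper_width: 0.0156
gripper_force: 25.0
time_s: 25.62
tcp_pos: [0.6006, 0.097, 0.0753]
eef_rot: [180.0, 0.1, -0.1]
contact_force: [0.5, 0.8, -1.5]
gripper_width: 0.0157
gripper_force: 25.0
[0.6006 0.097  0.0753] [ 1.7997e+02  9.0000e-02 -1.4000e-01] 0.015662100654961035
wrist rim 3346 [0.6018 0.06   0.0771] rms 0.0012
scene 520 [0.6021 0.061  0.0776] rms 0.0016
top 195 [0.6006 0.0604 0.0775] rms 0.0013
0.78 [368.8, 211.8] 26589
```

```bash
python3 -m handwheel '[[1,0,0,-3,0],[1,0,0,-6,0],[1,0,0,-6.6,0],[1,0,0,-6.6,0],[1,0,0,-6.6,0]]'; python3 -m handwheel '[[0.73,0,0,0,0],[0.73,0,0,0,0],[0.73,0,0,0,0],[0.73,0,0,0,0],[0.73,0,0,4,0],[0.5,0,0,8,0],[0.5,0,0,8,0]]'; python3 -m handwheel '[[0.5,-4,-5,0,0],[0.2,-8,-10,0,0],[0,-11,-15,0,0],[0,-13,-19.7,0,0],[0,-13,-19.7,0,0]]'; python3 br.py 5; python3 wb.py; python3 - <<'E'
import cv2,numpy as np
a=cv2.imread('pics/scene5.png')[270:390,290:430]; b=cv2.imread('pics/top5.png')[150:270,220:360]
cv2.imwrite('pics/crop4.png',cv2.resize(np.hstack([a,b]),None,fx=2.8,fy=2.8,interpolation=cv2.INTER_CUBIC))
E
```

```text
time_s: 26.35
tcp_pos: [0.6019, 0.0984, 0.0116]
eef_rot: [-180.0, -0.1, -0.0]
contact_force: [0.4, 0.6, -0.3]
gripper_width: 0.0158
gripper_force: 25.0
time_s: 27.22
tcp_pos: [0.6034, 0.0985, 0.0939]
eef_rot: [-179.9, -0.3, -0.0]
contact_force: [-0.1, 0.3, -0.3]
gripper_width: 0.0386
gripper_force: 0.0
time_s: 27.85
tcp_pos: [0.4688, -0.1017, 0.0897]
eef_rot: [-180.0, 0.1, -0.3]
contact_force: [0.4, 0.6, -0.3]
gripper_width: 0.0783
gripper_force: 0.0
top 0.47 [270. 206.] 137 mean [0.5989 0.0975 0.016 ] mid [0.5983 0.0981] yaw -0.7 z 0.0224
top 0.47 [286. 194.] 141 mean [0.6323 0.0457 0.0164] mid [0.6331 0.0461] yaw 0.7 z 0.0225
top 0.46 [289. 213.] 71 mean [0.5807 0.0463 0.0164] mid [0.5805 0.0463] yaw -0.1 z 0.0217
top dish 0.82 [281.3, 200.8] 2096 [0.6182 0.0669 0.0046] [np.int64(251), np.int64(314), np.int64(176), np.int64(225)]
scene 0.77 [369. 342.] 193 mean [0.605  0.0993 0.0163] mid [0.6023 0.0977] yaw -0.2 z 0.0225
scene 0.65 [339. 349.] 211 mean [0.6384 0.0473 0.0163] mid [0.6413 0.0451] yaw -0.3 z 0.0286
scene 0.57 [354. 326.] 182 mean [0.5748 0.0487 0.0162] mid [0.5747 0.0476] yaw -1.6 z 0.0224
scene dish 0.93 [353.3, 336.6] 3614 [0.5992 0.0633 0.0062] [np.int64(315), np.int64(390), np.int64(302), np.int64(369)]
28.15 [ 0.4717 -0.0985  0.0901] [1.8e+02 1.0e-02 2.0e-02] 0.08728721334055849
0.94 [118.3, 31.7] 1447 mean [0.6283 0.0428 0.0155] rect [630.3  44.5] [17.2 52.2] yaw 0.1 zmax 0.0206
0.85 [62.6, 83.1] 1462 mean [0.6001 0.094  0.0152] rect [600.8  96.4] [60.  18.3] yaw -0.1 zmax 0.0201
0.6 [116.0, 113.9] 1822 mean [0.5692 0.0436 0.0156] rect [569.6  45.7] [17.4 59.6] yaw 0.2 zmax 0.0207
```

View pics/crop4.png

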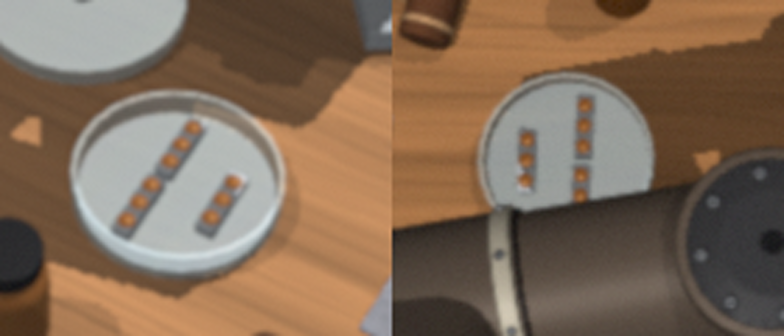

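All three brooches lie flat in the dish (scene crop 140,210; 180,150; 222,205). Now fetch the lid.

```bash
python3 -m handwheel '[[0.3,-0.2,-0.2,-3,0],[0.5,-0.2,-0.2,-6,0],[0.5,-0.2,-0.2,-6.9,0],[0.6,-0.2,-0.2,-6.9,0],[1,-0.2,-0.2,-6.9,0],[1,-0.2,-0.2,-6.9,0],[1,-0.2,-0.2,-6.9,0],[1,-0.2,-0.2,-6.9,0]]' 40; python3 -m handwheel '[[1,0,0,1.5,0],[1,0,0,3.6,0],[1,0,0,3.6,0],[1,0,0,3.6,0]]'
```

```text
time_s: 29.25
tcp_pos: [0.4697, -0.1012, 0.0219]
eef_rot: [-180.0, -0.1, -0.0]
contact_force: [-1.4, 3.3, 6.1]
gripper_width: 0.0227
gripper_force: 40.0
time_s: 29.75
tcp_pos: [0.4685, -0.1014, 0.0566]
eef_rot: [-180.0, 0.0, -0.1]
contact_force: [-0.5, -0.7, -3.2]
gripper_width: 0.0227
gripper_force: 40.0
```

```bash
python3 -m handwheel '[[1,2,2,0,0],[1,4.5,5,0,0],[1,7.5,8.5,0,0],[1,10,12,0,0],[1,12,15,0,0],[1,13.2,16.1,0,0],[1,13.2,16.1,0,0],[1,13.2,16.1,0,0]]'; python3 - <<'E'
from h import *
from scipy.optimize import least_squares
s,p,d,c=wrist(); save('w5',p); print(s['tcp_pos'],s['gripper_width'])
v,u=np.mgrid[0:480,0:640];v=v.ravel();u=u.ravel();ok=d.ravel()>0;P=wworld(s,c,d,u[ok],v[ok])
R=np.hypot(P[:,0]-.602,P[:,1]-.060)
for lo,hi in((.045,.056),(.035,.045),(.020,.03)):
    m=(P[:,2]>lo)&(P[:,2]<hi)&(R>.035)&(R<.11)&(P[:,0]>.6); Q=P[m]; print(lo,m.sum())
    if m.sum()>50:
        E=[]
        th=np.arctan2(Q[:,1]-.06,Q[:,0]-.602)
        for b in np.arange(-1.3,1.3,.1):
            q=Q[abs(th-b)<.05]
            if len(q): E.append(q[np.hypot(q[:,0]-.602,q[:,1]-.06).argmax(),:2])
        E=np.array(E); f=least_squares(lambda x:np.hypot(E[:,0]-x[0],E[:,1]-x[1])-x[2],[.602,.06,.085],loss='soft_l1',f_scale=.001); print(f.x,np.abs(f.fun).mean())
m=(P[:,2]>.04)&(P[:,2]<.06)&(R<.085)&(R>.04); print('tilt',np.linalg.lstsq(np.c_[P[m][:,:2]-[.602,.06],np.ones(m.sum())],P[m][:,2],rcond=None)[0])
E
```

```text
time_s: 30.75
tcp_pos: [0.6003, 0.059, 0.0566]
eef_rot: [180.0, 0.1, -0.1]
contact_force: [-0.1, 0.1, -2.1]
gripper_width: 0.0232
gripper_force: 40.0
[0.60028555 0.05904842 0.05657947] 0.02323242175012078
0.045 37954
[0.59929121 0.05790235 0.08682207] 0.0001866974548599436
0.035 0
0.02 0
tilt [-0.00354101 -0.00343167  0.05069819]
```

View pics/w5.png

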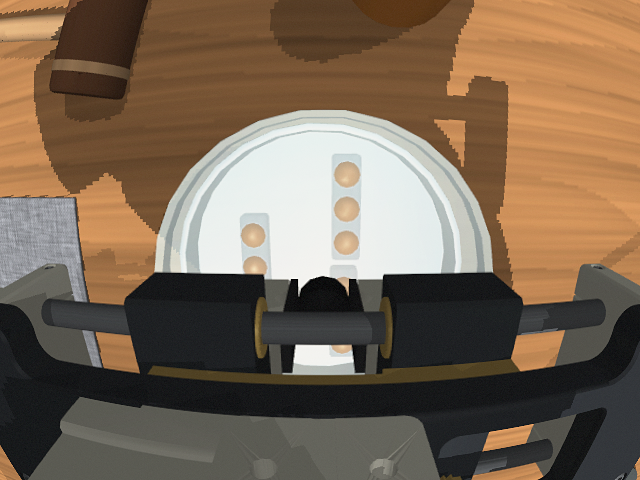

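The wrist view shows the lid level over the dish, brooches visible through it. The lid circle fit is 2.5 mm short in x and 2 mm in y, so I'll correct and lower.

```bash
python3 -m handwheel '[[1,0.2,0.2,0,0],[1,0.2,0.2,0,0],[1,0.2,0.2,-0.6,0],[1,0.2,0.2,-1.2,0],[1,0.2,0.2,-1.2,0]]'; python3 -m handwheel '[[1,0,0,-0.5,0],[1,0,0,-0.95,0],[1,0,0,-0.95,0],[1,0,0,-0.95,0]]' 12
```

```text
time_s: 31.42
tcp_pos: [0.6026, 0.0615, 0.0444]
eef_rot: [180.0, 0.1, -0.1]
contact_force: [-0.5, 1.0, -2.5]
gripper_width: 0.0229
gripper_force: 40.0
time_s: 31.92
tcp_pos: [0.6032, 0.0617, 0.0357]
eef_rot: [-180.0, -0.0, -0.1]
contact_force: [0.6, -0.3, -2.5]
gripper_width: 0.0236
gripper_force: 12.0
```

```bash
python3 -m handwheel '[[1,0,0,-0.1,0],[1,0,0,-0.2,0],[1,0,0,-0.2,0]]' 6;  python3 -m handwheel '[[0.5,0,0,0,0],[0.5,0,0,0,0],[0.5,0,0,0,0],[0.4,0,0,2,0],[0.3,0,0,6,0],[0,0,0,10,0],[0,0,0,10,0]]'; python3 - <<'E'
from h import *
from scipy.optimize import least_squares
s,p,d,c=wrist(); save('w6',p); print(s['tcp_pos'])
v,u=np.mgrid[0:480,0:640];v=v.ravel();u=u.ravel();ok=d.ravel()>0;P=wworld(s,c,d,u[ok],v[ok])
R=np.hypot(P[:,0]-.602,P[:,1]-.060)
m=(R<.03)&(P[:,2]>.042)&(P[:,2]<.065); print('knob',P[m].mean(0))
m=(R<.08)&(R>.025)&(P[:,2]>.01)&(P[:,2]<.045); print('plane',np.linalg.lstsq(np.c_[P[m][:,:2]-[.602,.06],np.ones(m.sum())],P[m][:,2],rcond=None)[0])
cv2.imwrite('pics/crop6.png',cv2.imread('pics/w6.png')[90:360,180:480])
E
```

```text
time_s: 32.3
tcp_pos: [0.6037, 0.0617, 0.0349]
eef_rot: [-180.0, -0.1, -0.0]
contact_force: [-2.0, -0.8, 6.7]
gripper_width: 0.0233
gripper_force: 6.0
time_s: 33.17
tcp_pos: [0.6054, 0.0623, 0.1375]
eef_rot: [-179.9, -0.4, -0.0]
contact_force: [0.8, -0.1, 0.3]
gripper_width: 0.0764
gripper_force: 0.0
[0.6053673  0.06233981 0.13745723]
knob [0.60359784 0.06053284 0.05212928]
plane [-3.88215796e-05 -8.07853846e-04  3.02277087e-02]
```

View pics/crop6.png

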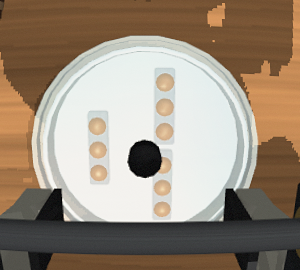

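Lid sits flat: plate slope is about 0 at z 0.030, knob at crop (145,158). Now the basket: rise, travel and turn.

```bash
python3 -m handwheel '[[0,0,0,6,-10],[0,0,0,12.5,-20],[0,-2,-4,12.5,-30],[0,-4,-9,12.5,-40],[0,-6,-14,12.5,-50],[0,-8,-19,12.5,-60],[0,-10,-24,12.5,-70],[0,-11.5,-29,12.5,-80]]' && python3 -m handwheel '[[0,-1,-4,0,-10],[0,-2,-8,0,-20],[0,-3,-12,0,-30],[0,-4.2,-14.9,0,-40],[0,-4.2,-14.9,0,-50],[0,-4.2,-14.9,0,-60],[0,-4.2,-14.9,0,-70],[0,-4.2,-14.9,0,-80]]' && python3 -m handwheel '[[0,0,0,-1,-9.6],[0,0,0,-3,-9.6],[0,0,0,-4,-9.6],[0,0,0,-4,-9.6]]'
cat > bar.py <<'E'
from h import *
def bar():
    s,p,d,c=wrist(); save('w_bar',p); print(s['tcp_pos'].round(4),s['eef_rot'].round(2),s['joints'].round(1),s['gripper_width'])
    v,u=np.mgrid[0:480,0:640];v=v.ravel();u=u.ravel();ok=d.ravel()>0;P=wworld(s,c,d,u[ok],v[ok]); C=p.reshape(-1,3)[ok]
    m=(np.hypot(P[:,0]-.47,P[:,1]+.372)<.07)&(P[:,2]>.118)&(P[:,2]<.146); 
    Q=P[m]; print(m.sum(),Q.mean(0),Q.max(0)[2]); r_=cv2.minAreaRect((Q[:,:2]*1000).astype(np.float32)); print(r_,cv2.boxPoints(r_).round(1).tolist())
bar()
E
python3 bar.py
```

```text
time_s: 34.22
tcp_pos: [0.4868, -0.2296, 0.2578]
eef_rot: [179.9, 0.0, -80.4]
contact_force: [0.3, 0.0, 0.4]
gripper_width: 0.0876
gripper_force: 0.0
time_s: 35.22
tcp_pos: [0.4457, -0.3771, 0.2572]
eef_rot: [179.9, -0.1, -160.4]
contact_force: [0.2, 0.8, -0.1]
gripper_width: 0.0874
gripper_force: 0.0
time_s: 35.72
tcp_pos: [0.4456, -0.3771, 0.2175]
eef_rot: [179.9, -0.1, -169.6]
contact_force: [0.6, -0.2, 0.8]
gripper_width: 0.0878
gripper_force: 0.0
[ 0.4456 -0.3771  0.2175] [ 1.7992e+02 -1.2000e-01 -1.6965e+02] [-21.1  12.5 -11.8  -0.  -65.9 -58.6] 0.08776311414928258
1323 [ 0.45729038 -0.37647158  0.1334288 ] 0.13659722562312632
((458.48895263671875, -376.41656494140625), (71.90523529052734, 9.389467239379883), 10.64055061340332) [[422.29998779296875, -378.3999938964844], [424.0, -387.70001220703125], [494.70001220703125, -374.3999938964844], [493.0, -365.20001220703125]]
```

View pics/w_bar.png

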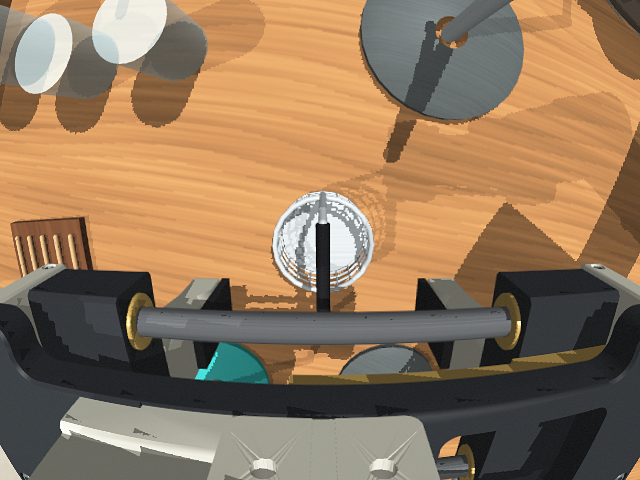

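The wrist view shows the basket with its black bar running (323,222)–(323,310), directly under the fingers. Descend and grip.

```bash
python3 -m handwheel '[[0.2,0,-0.1,-4,0.2],[0.3,0,-0.1,-8,0.2],[0.4,0,-0.1,-10.3,0.2],[0.4,0,-0.1,-10.3,0.2],[1,0,-0.1,-10.3,0.2],[1,0,-0.1,-10.3,0.2],[1,0,-0.1,-10.3,0.2],[1,0,-0.1,-10.3,0.2]]' 45; python3 -m handwheel '[[1,0,0,0,0],[1,0,0,3,0],[1,0,0,6,0],[1,0,0,9,0],[1,0,0,12.2,0],[1,0,0,12.2,0]]'
```

```text
time_s: 36.78
tcp_pos: [0.4464, -0.3784, 0.1163]
eef_rot: [-180.0, 0.0, -169.5]
contact_force: [0.3, -0.6, -0.8]
gripper_width: 0.0181
gripper_force: 0.0
time_s: 37.52
tcp_pos: [0.4472, -0.3789, 0.2403]
eef_rot: [-179.8, 0.2, -169.4]
contact_force: [0.7, 0.0, -2.3]
gripper_width: 0.0087
gripper_force: 45.0
```

```bash
python3 -m handwheel '[[1,0,1,0,9],[1,0.5,4,0,18],[1,1.5,7,0,27],[1,2.5,10,0,36],[1,3.8,13,0,45],[1,5,14.8,0,54],[1,5,14.8,0,60],[1,5,14.8,0,60]]'; python3 - <<'E'
from h import *
p,d=imaging.capture('scene'); save('s7',p); np.save('s7.npy',d)
q,e=imaging.capture('top'); save('t7',q); np.save('t7.npy',e)
print(get_state()['tcp_pos'],get_state()['eef_rot'])
for c,d in(('scene',d),('top',e)):
    for f in finder.cut_out(c,'basket_bar'): 
        Q=region(c,d,f['region']); print(c,f['p'],f['pixel'],len(Q),np.median(Q,0))
    a=np.mgrid[0:480,0:640]; P,k=world(c,d,a[1].ravel(),a[0].ravel()); P=P[k]
    m=(np.hypot(P[:,0]-.505,P[:,1]+.21)<.055)&(P[:,2]>.23)&(P[:,2]<.265); Q=P[m]; print(len(Q)); 
    if len(Q)>5: print(Q.min(0),Q.max(0))
A=cv2.resize(cv2.imread('pics/s7.png')[120:330,150:360],(400,400)); B=cv2.resize(cv2.imread('pics/t7.png')[130:330,330:530],(400,400))
cv2.imwrite('pics/crop7.png',np.hstack([A,B]))
E
```

```text
time_s: 38.52
tcp_pos: [0.4956, -0.2298, 0.2365]
eef_rot: [179.9, -0.0, -109.5]
contact_force: [0.6, 0.0, -1.7]
gripper_width: 0.0085
gripper_force: 45.0
[ 0.49564696 -0.23031527  0.236969  ] [ 1.79918483e+02 -8.09373053e-03 -1.09612150e+02]
scene 0.67 [271.9, 220.4] 1478 [ 0.50380168 -0.21030686  0.1390798 ]
scene 0.22 [431.8, 268.7] 944 [0.35019184 0.13692746 0.02239166]
301
[ 0.47780423 -0.24711487  0.23054666] [ 0.52267836 -0.1615883   0.26492045]
top 0.76 [385.5, 252.0] 449 [ 0.48575083 -0.1915261   0.12488307]
top 0.74 [299.4, 138.3] 560 [0.76052411 0.01357542 0.09361152]
0
```

View pics/crop7.png

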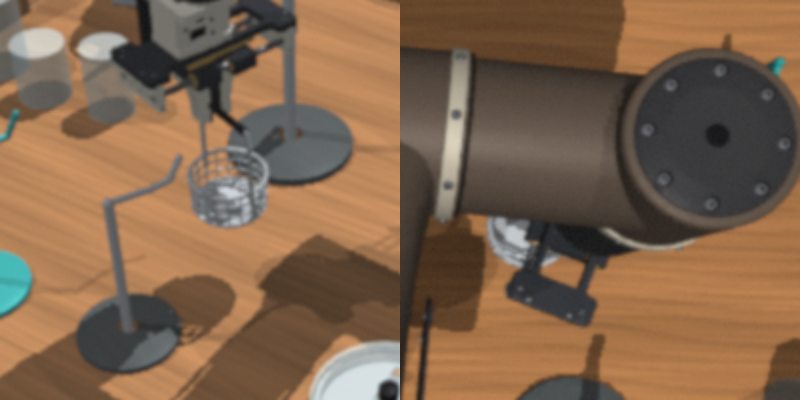

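The scene crop shows the basket hanging level in the gripper in front of the hook tip (178,160), bail open towards it. Slide in over the tip.

```bash
python3 -m handwheel '[[1,1.5,-0.5,0.2,0],[1,3,-1.1,0.2,0],[1,4.5,-1.6,0.2,0],[1,6,-2.1,0.2,0],[1,7.5,-2.7,0.2,0],[1,8.1,-2.9,0.2,0],[1,8.1,-2.9,0.2,0]]' && python3 -m handwheel '[[1,0,0,-1,0],[1,0,0,-2,0],[1,0,0,-3,0],[1,0,0,-3.7,0],[1,0,0,-3.7,0],[1,0,0,-3.7,0]]'; python3 - <<'E'
from h import *
p,d=imaging.capture('scene'); save('s8',p)
cv2.imwrite('pics/crop8.png',cv2.resize(cv2.imread('pics/s8.png')[160:330,150:350],(600,510),interpolation=cv2.INTER_CUBIC))
E
```

```text
time_s: 39.6
tcp_pos: [0.5773, -0.2594, 0.2393]
eef_rot: [180.0, -0.0, -109.5]
contact_force: [0.8, 0.2, -2.0]
gripper_width: 0.0086
gripper_force: 45.0
time_s: 40.35
tcp_pos: [0.5774, -0.2594, 0.2031]
eef_rot: [-180.0, -0.0, -109.4]
contact_force: [-1.0, 0.5, -2.0]
gripper_width: 0.0085
gripper_force: 45.0
```

View pics/crop8.png

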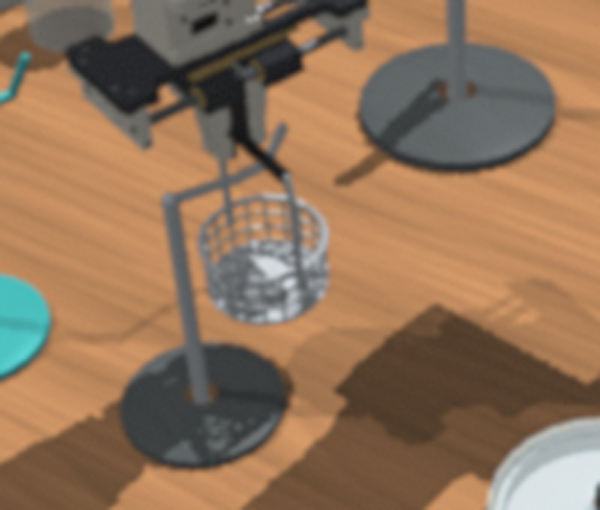

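Bar (235,125)–(290,178) sits across the hook inside the tip (280,130). Lower onto the seat.

```bash
python3 -m handwheel '[[1,0,0,-0.4,0],[1,0,0,-0.8,0],[1,0,0,-1.1,0],[1,0,0,-1.1,0],[1,0,0,-1.1,0]]' 20;  python3 -m handwheel '[[1,0,0,-0.15,0],[1,0,0,-0.15,0],[1,0,0,-0.15,0]]' 20
```

```text
time_s: 41.02
tcp_pos: [0.5772, -0.2593, 0.1918]
eef_rot: [-180.0, -0.0, -109.5]
contact_force: [-1.6, -0.1, -2.3]
gripper_width: 0.0092
gripper_force: 20.0
time_s: 41.4
tcp_pos: [0.5773, -0.2595, 0.1908]
eef_rot: [-180.0, -0.0, -109.4]
contact_force: [-2.4, -0.4, 3.0]
gripper_width: 0.009
gripper_force: 20.0
```

```bash
python3 -m handwheel '[[0.85,0,0,0,0],[0.7,0,0,0,0],[0.65,0,0,0,0],[0.65,0,0,0,0],[0.65,0,0,0,0],[0.65,0,0,0,0]]' 10;  python3 -m handwheel '[[0.65,0,0,1,0],[0.65,0,0,2,0],[0.65,0,0,4,0],[0.65,0,0,7,0],[0.65,0,0,10,0],[0.65,-3,3,12,0],[0.65,-8,8,12,0],[0.65,-12,12,12,0]]'; python3 -m handwheel '[[0.5,0,6,0,0],[0.5,0,12,0,0],[0.5,0,16,0,0],[0.5,0,16,0,0],[0.5,0,16,0,0],[0.5,0,16,0,0],[0.5,0,16,0,0],[0.5,0,16,0,0]]'; python3 - <<'E'
from h import *
for c in('scene','top'):
    p,d=imaging.capture(c); save(c+'9',p); np.save(c+'9.npy',d)
    a=np.mgrid[0:480,0:640]; P,k=world(c,d,a[1].ravel(),a[0].ravel()); P=P[k]
    m=(np.hypot(P[:,0]-.602,P[:,1]-.0605)<.03)&(P[:,2]>.04)&(P[:,2]<.07); print('knob',m.sum(),P[m].mean(0))
    m=(np.hypot(P[:,0]-.602,P[:,1]-.0605)<.07)&(P[:,2]>.022)&(P[:,2]<.038)&(np.hypot(P[:,0]-.602,P[:,1]-.0605)>.025); print('plane',m.sum(),np.linalg.lstsq(np.c_[P[m][:,:2]-[.602,.06],np.ones(m.sum())],P[m][:,2],rcond=None)[0])
A=cv2.resize(cv2.imread('pics/scene9.png')[160:380,150:430],(764,600),interpolation=cv2.INTER_CUBIC)
cv2.imwrite('pics/crop9.png',A)
E
```

```text
time_s: 42.15
tcp_pos: [0.5771, -0.2593, 0.1902]
eef_rot: [180.0, -0.0, -109.5]
contact_force: [0.4, 0.5, -0.5]
gripper_width: 0.0308
gripper_force: 0.0
time_s: 43.15
tcp_pos: [0.4577, -0.1402, 0.3111]
eef_rot: [-179.9, 0.0, -109.5]
contact_force: [0.2, 2.1, 1.8]
gripper_width: 0.0308
gripper_force: 0.0
time_s: 44.15
tcp_pos: [0.4588, 0.0185, 0.3103]
eef_rot: [180.0, -0.0, -109.5]
contact_force: [-1.0, 0.1, 0.0]
gripper_width: 0.0438
gripper_force: 0.0
knob 122 [0.60523834 0.06280727 0.05048125]
plane 2395 [-0.001453    0.00098155  0.03089881]
knob 0 [nan nan nan]
plane 287 [-0.01662933  0.00714952  0.03123267]<stdin>:5: RuntimeWarning: Mean of empty slice.
  ret = um.true_divide(
```

View pics/crop9.png

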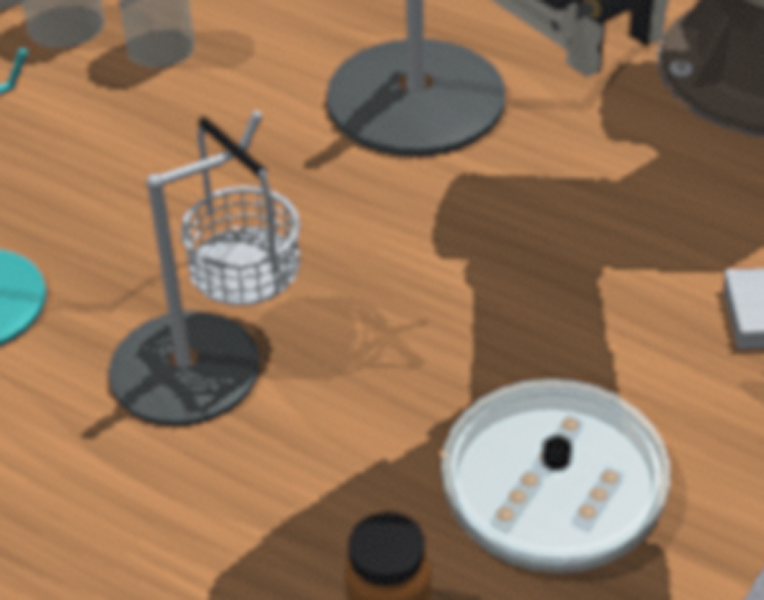

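The basket hangs by its bar on the hook (235,150); the lid is seated with the brooches under it (555,470). Let any swing settle, check the stillness, then hand in.

```bash
for i in 1 2 3 4 5 6; do python3 -m handwheel '[[0.5,0,0,0,0],[0.5,0,0,0,0],[0.5,0,0,0,0],[0.5,0,0,0,0],[0.5,0,0,0,0],[0.5,0,0,0,0],[0.5,0,0,0,0],[0.5,0,0,0,0]]' >/dev/null; done; python3 - <<'E'
from h import *
A=[]
for i in range(6):
    p,d=imaging.capture('scene'); f=finder.cut_out('scene','basket'); A.append(p.astype(int)[200:275,210:265])
print([abs(a-A[0]).mean().round(2) for a in A],get_state()['time_s'])
v=[abs(p.astype(int)[200:275,210:265]-0).mean()]
print(r.close_job())
E
```

```text
[np.float64(0.0), np.float64(0.71), np.float64(0.72), np.float64(0.71), np.float64(0.71), np.float64(0.71)] 50.85
the job is handed in; nothing more can be done
None
```

All three brooches are in the dish with the lid back on flat, and the basket hangs still on the small dark-grey stand's hook. I handed the job in at about 51 s; no verdict came back.

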